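# Latch the open coir-block mould

### The job

One of the two block moulds on the balcony bench, the bare aluminium one with the red lever, stands open. Swing its yellow-barred wire loop over so that it hooks behind the keeper, then push the red lever over and down until it snaps shut and draws the two halves of the mould together; the blue mould is already latched.

Things in the scene. Friction and masses are not known exactly. Their poses are not given: they have to be found in the camera images.
- latch_pivot (a point): Axle of the red lever on the aluminium mould (fixed; block 140 x 130 mm, flat top 52 mm above the bench, on a 190 x 140 mm board spanning x -65..125, y -102..38 mm of this point). Point: mid-latch, 64 mm above the bench. Axes: x level, from axle to keeper; y level, along the axle; z up. The blue mould of the same make, fixed and latched, stands over 240 mm off.
- keeper (a point): Steel hook 18 mm wide, 15 high, on top of the sliding half; axes as latch_pivot. Point: foot of its post's far (+x) face, on the block's top. Post 8 mm thick; a lip juts 4 mm to +x, 11 to 15 mm up. The loop's bar belongs on the +x side, under the lip. Open, it is 58.5 mm in x from latch_pivot; latching draws it about 5.5 mm nearer against a 4 N/mm spring.
- loop_bar (a point): Centre of the yellow bar (8 mm thick, 44 long, along y) at the end of the 40 g wire loop. Two 5 mm wires, 44 mm apart, run 75 mm from it to a pin in the lever and straddle lever and keeper. It swings freely about y. It starts leaning back (-x, 10 to 30 deg past upright) on a stop, bar about 150 mm up; pushed past upright to +x it falls and, with the lever up, lands behind the keeper.
- lever (a joint): Red lever's angle, rad: 0 shut (level, pointing to -x), 1.57 upright, more leans to the keeper; starts 1.8 to 2.0, stop 2.1. Lever 24 mm wide, 5 thick, reaches 62 mm from latch_pivot; light friction holds it. The loop's pin is 18 mm along it, 8 deg to its underside, so shutting it with the loop hooked takes a few newtons until it goes over centre near 0.25; then the pull keeps it shut.
There are look-alikes about, which are no part of the job. Of the things that look like the part that bears latch_pivot, the largest one is meant.

How it is judged:
By the outcome, as a careful person would: the job done as asked, in the order asked, and still so for the second after the job is handed in, with the robot touching nothing.
It also fails if it takes over 35 s, if anything falls off the work surface, if the arm or the gripper's body presses on something with over 40 N, if the wrist force passes 120 N, or if a joint passes its speed limit or range.

### The arm

A 7-joint arm with a two-finger parallel gripper is mounted at the origin on the work surface. World frame = base frame: x ahead of the robot, y to its left, z up, the work surface at z = 0. Lengths are in m, angles in rad, forces in N, time in s.
With the tool pointing down it reaches from about 0.4 to 0.85 m from the base axis. Payload 10.4 kg.
Tool frame: the origin (TCP) lies at the very end of the fingers, on their centre line; the grasp point (between the pads) lies 19 mm behind it (manip.tcp_to_grasp is the distance from the TCP to the grasp point, in m); z points along the fingers, y is the line along which they close (so a half turn about z gives the same grasp; the last joint's range is limited). The gripper opens to 87 mm and grips with 3 to 60 N. Pads are 19 mm wide; open, the fingers measure 117 mm over their backs; the gripper's body (75 mm by 190 mm) begins 51 mm behind the grasp point.
Start: joints at [-1.343, 0.332, -0.065, 1.46, 0.022, 1.35, -0.088], TCP at [0.155, 0.605, 0.185] pointing down, gripper open.
Joint ranges: [-2.6, 2.6], [-0.5, 2.12], [-1.47, 1.34], [0.16, 2.42], [-1.27, 4.41], [0.06, 2.06], [-2.6, 2.6]. Speed limits (rad/s): [2.22, 2.22, 2.79, 2.79, 3.14, 3.14, 3.14].

### API

Orientations are given as a unit quaternion [w, x, y, z].
In Python, from rig import manip gives the robot as it stands.
- The arm moves only by the tool arm_command, never from a script. Its argument "series" is a list of rows, each an object with "travel": the shift along the tool's x, y, z in mm, a list of three; "dr": the turn, a rotation vector about the tool's x, y, z in degrees, a list of three; "fingers": the opening, from 0 (shut) to 1 (fully open). A call has 1 to 20 rows; each row shifts and turns the commanded pose from where the row before left it, along the tool's axes as they then stand; what a row does not reach is not made up. A row lasts 1/8 s, in which the tool goes at most 62.5 mm and 10.7 degrees, less where a joint would pass 70% of its speed; a pose out of reach is approached as far as the arm can. A call with a gripper value outside its range is refused whole. The fingers move at their own pace and stop on an object; "squeeze" is the grip in N (left out, the last holds). Time passes only in rows, so rows that do not move let the fingers close. It gives the time, the measured TCP pose, the force, the opening and the grip force at its end, in the units of the state.
- manip.sense(): the state, without advancing time (a new reading comes with each control period).
- manip.get_image(name): name is "scene" or "side" or "wrist"; returns a dict with "frame" (384x512x3 uint8, red, green, blue), "range_z" (384x512 float32, m along the optical axis (not along the pixel's ray), 0 where there is no reading), "mtx" (3x3 intrinsics, pixels), "R" (3x3) and "t" (3): a world point X has camera coordinates R X + t; the wrist camera has in their place "T_tool_cam" (4x4, takes a point from camera to tool coordinates, whose origin is the TCP and whose axes are the flange's). Camera axes: x right, y down, z forward; pixel columns grow to the right and rows downward; lengths in m; the calibration is good to about 2 mm. The wrist camera is an equidistant fisheye: a pixel r from the principal point sees the ray r / f radians off the axis. A picture is of the moment at which its call begins: read the wrist's pose just before it.
- manip.hand_in(): hands the job in; it is judged then, once.
The state is a dict: "time_s": time; "joint_pos": joint angles; "qvel": joint speeds; "joint_torque": joint torques, N m; "eef_pos": TCP position; "orientation": TCP orientation; "force": force on the tool from outside, world axes, zero at the start; "ft_torque": the same for the moment, N m; "finger_gap": finger opening in m; "gripper_force": force on a finger pad.
Only numpy, scipy, OpenCV 4.12 (cv2) and the standard library are available. Lean on these libraries where they do the work, as an engineer would, in place of code of your own. Each camera call takes 0.05 s, during which the arm holds its last target. There are 200 camera calls.

## Working session

There is one attempt and no reset: what is moved stays moved. The work goes in short steps, Python scripts to look and compute and a tool call to move; the robot and the scene stay as the last step left them, time stands still between calls to the robot, and variables do not carry over. Pictures are saved under pics/ and viewed, at most 10 in all, crops included, and the job is handed in when it is done.

Besides the shell and the picture viewer there is one more tool, called after "Emit:" by a JSON object that holds its "method" and its "body". arm_command: Moves the arm, as the interface text tells. Its arguments: {"type":"object","properties":{"series":{"type":"array"},"squeeze":{"type":"number"}},"required":["series"]}

```bash
mkdir -p pics; python3 - <<'E'
from rig import manip
import cv2, numpy as np
s=manip.sense(); print(s)
for n in ("scene","side"):
    d=manip.get_image(n); np.savez(f"{n}.npz",**d)
    cv2.imwrite(f"pics/{n}0.png",d["frame"][:,:,::-1]); print(n,d["mtx"],d["R"],d["t"])
a=cv2.imread("pics/scene0.png");b=cv2.imread("pics/side0.png")
cv2.imwrite("pics/both.png",cv2.resize(np.vstack([a,b]),None,fx=.78,fy=.78))
E
```

```text
{'time_s': 0.0, 'joint_pos': array([-1.3425926 ,  0.3328618 , -0.0646778 ,  1.46094813,  0.02161778,
        1.34988546, -0.08848982]), 'qvel': array([ 0.00055223,  0.00131964,  0.00186347, -0.00142371, -0.0002848 ,
        0.00011667, -0.00197241]), 'joint_torque': array([-3.84330478e-04, -6.23269629e+01,  2.41437438e-02, -3.89906394e+01,
       -6.14809804e-02,  3.97624075e-02,  1.40548309e-04]), 'eef_pos': array([0.15503321, 0.60501461, 0.18425695]), 'orientation': array([-4.32251436e-05,  1.25066358e-01,  9.92148130e-01, -7.02121234e-04]), 'force': array([ 0.0242222 , -0.2603831 ,  0.01278946]), 'ft_torque': array([-0.01024776, -0.02458064, -0.06292109]), 'gripper_force': 0.0, 'finger_gap': 0.08720450754584733}
scene [[443.26268441   0.         255.49851803]
 [  0.         443.26268441 191.79403183]
 [  0.           0.           1.        ]] [[ 0.00823596  0.99990038 -0.01146304]
 [ 0.80491076 -0.01343093 -0.59324386]
 [-0.59333872 -0.0043408  -0.80494119]] [-0.04919567 -0.37038589  1.23350766]
side [[378.6827489    0.         258.07557532]
 [  0.         378.6827489  193.52929004]
 [  0.           0.           1.        ]] [[ 0.81484945 -0.57922698  0.02272611]
 [-0.37672167 -0.55894994 -0.73868515]
 [ 0.44056913  0.59335577 -0.67366741]] [-0.3976486   0.28209716  0.61229107]
```

View pics/scene0.png

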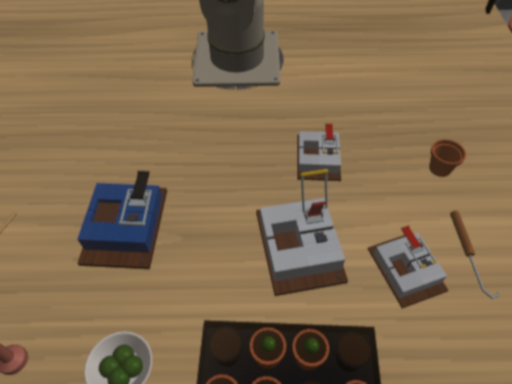

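View pics/side0.png

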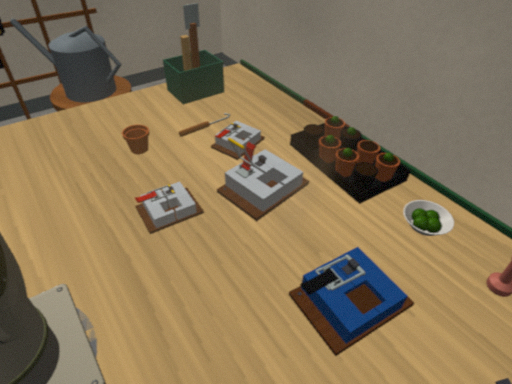

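Scene picture: the blue latched mould is at (125,220). There are three bare aluminium moulds with red levers: a small one at (320,155), a small one at (408,265) and a large one at (302,243). The large one fits, because it has the raised yellow-barred loop (bar at about (315,172)) and is the largest. In the side picture it is at (263,180).

```bash
cat > h.py <<'E'
import numpy as np, cv2
def cloud(d):
    z=d["range_z"]; v,u=np.mgrid[:z.shape[0],:z.shape[1]]; K=d["mtx"]
    c=np.stack([(u-K[0,2])/K[0,0]*z,(v-K[1,2])/K[1,1]*z,z],-1)
    return (c-d["t"])@d["R"]
def proj(d,X):
    c=np.atleast_2d(X)@d["R"].T+d["t"]; p=c@d["mtx"].T; return p[:,:2]/p[:,2:]
E
python3 - <<'E'
from h import *
d={n:dict(np.load(n+".npz")) for n in("scene","side")}
a=cv2.resize(d["scene"]["frame"][150:300,245:360],None,fx=4.,fy=4.,interpolation=cv2.INTER_CUBIC)
b=cv2.resize(d["side"]["frame"][130:220,210:315],None,fx=3.,fy=3.,interpolation=cv2.INTER_CUBIC)
im=np.zeros((600,780,3),np.uint8); im[:600,:460]=a; im[:270,463:778]=b
cv2.imwrite("pics/crop.png",im[:,:,::-1])
for n,(r0,r1,c0,c1) in dict(scene=(155,300,250,350),side=(130,220,210,315)).items():
    D=d[n];P=cloud(D)[r0:r1,c0:c1];hsv=cv2.cvtColor(D["frame"],cv2.COLOR_RGB2HSV)[r0:r1,c0:c1].astype(int)
    H,S,V=hsv[...,0],hsv[...,1],hsv[...,2]
    ok=D["range_z"][r0:r1,c0:c1]>0
    yel=(H>20)&(H<32)&(S>190)&ok; 
    red=((H<5)|(H>174))&(S>140)&(V>90)&ok
    top=(S<40)&(V>120)&ok&(abs(P[...,2]-.052)<.006)
    for k,m in(("yel",yel),("red",red),("top",top)):
        if not m.any(): print(n,k,"none");continue
        q=P[m]; vv,uu=np.nonzero(m); print(n,k,m.sum(),"px",uu.mean()+c0,vv.mean()+r0,"med",np.median(q,0).round(4),"p5",np.percentile(q,5,0).round(4),"p95",np.percentile(q,95,0).round(4))
        if k=="top":
            r=cv2.minAreaRect((q[:,:2]*1000).astype(np.float32)); print(r,cv2.boxPoints(r))
        if k=="yel": 
            w,V_=np.linalg.eigh(np.cov(q.T));print(w**.5,V_[:,2])
E
```

```text
scene yel 35 px 313.14285714285717 172.65714285714284 med [0.5334 0.1495 0.153 ] p5 [0.5293 0.1327 0.1514] p95 [0.5357 0.1681 0.1546]
[0.00077018 0.00123564 0.0122349 ] [-0.15883311  0.98727157 -0.00817852]
scene red 12 px 319.0 203.5 med [0.5804 0.1589 0.1248] p5 [0.5788 0.1507 0.1229] p95 [0.5818 0.1669 0.1258]
scene top 2942 px 301.51699524133244 237.02141400407885 med [0.6167 0.1322 0.0527] p5 [0.535  0.0696 0.0507] p95 [0.6622 0.1915 0.0549]
((595.1847534179688, 129.82101440429688), (141.78184509277344, 129.70188903808594), 10.187349319458008) [[513.9414   181.11127 ]
 [536.8815    53.454166]
 [676.4281    78.53076 ]
 [653.48804  206.18787 ]]
side yel 29 px 235.86206896551724 143.0344827586207 med [0.5292 0.1476 0.1509] p5 [0.5252 0.1304 0.1487] p95 [0.5322 0.1661 0.1526]
[0.00084757 0.00130723 0.01261746] [-0.18373294  0.98287338 -0.01421731]
side red 97 px 240.4742268041237 147.36082474226805 med [0.5751 0.1615 0.0688] p5 [0.5568 0.149  0.0432] p95 [0.6186 0.3417 0.122 ]
side top 1381 px 263.7552498189718 174.1766835626358 med [0.5833 0.1268 0.0512] p5 [0.5297 0.0663 0.0492] p95 [0.6603 0.1842 0.0533]
((595.6624145507812, 129.07745361328125), (140.83152770996094, 132.90969848632812), 9.928813934326172) [[514.84283  182.39558 ]
 [537.7597    51.476517]
 [676.482     75.75932 ]
 [653.5651   206.67839 ]]
```

View pics/crop.png

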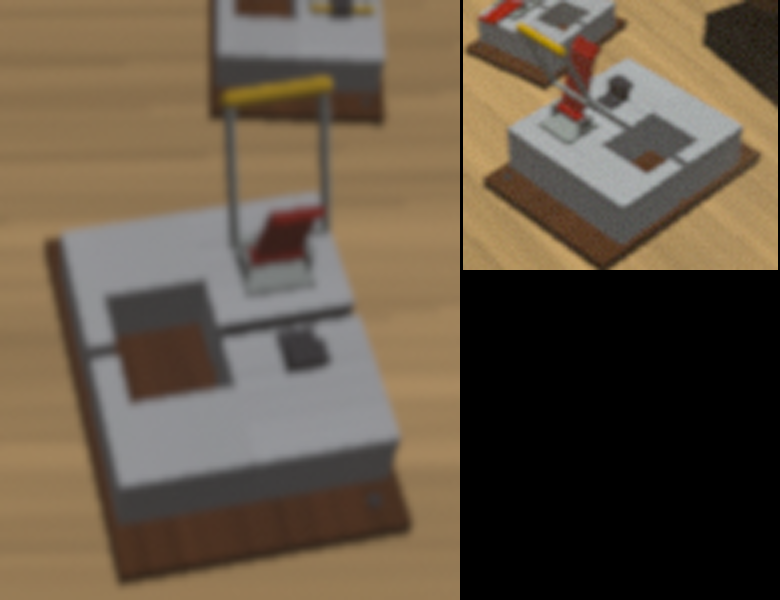

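The crop confirms the large mould: yellow bar at crop (277,90), raised loop, lever at (285,235), keeper at (303,348), lying loose behind the gap. Yaw is about 10°. The pivot comes out near (0.5605, 0.156). The bar is at local x -30, y about -2, z 150, which matches the expected geometry at a lean of about 26°.

Next I go behind the bar with the fingers shut.

Emit:
{"method": "arm_command", "body": {"series": [{"travel": [-32, -26, 0], "dr": [0, 0, 0], "fingers": 0}, {"travel": [-32, -26, 0], "dr": [0, 0, 0], "fingers": 0}, {"travel": [-32, -26, 0], "dr": [0, 0, 0], "fingers": 0}, {"travel": [-32, -26, 0], "dr": [0, 0, 0], "fingers": 0}, {"travel": [-32, -26, 0], "dr": [0, 0, 0], "fingers": 0}, {"travel": [-32, -26, 0], "dr": [0, 0, 0], "fingers": 0}, {"travel": [-32, -26, 0], "dr": [0, 0, 0], "fingers": 0}, {"travel": [-32, -26, 0], "dr": [0, 0, 0], "fingers": 0}, {"travel": [-32, -26, 0], "dr": [0, 0, 0], "fingers": 0}, {"travel": [-32, -26, 0], "dr": [0, 0, 0], "fingers": 0}, {"travel": [-32, -26, 0], "dr": [0, 0, 0], "fingers": 0}, {"travel": [-32, -26, 0], "dr": [0, 0, 0], "fingers": 0}, {"travel": [-32, -26, 0], "dr": [0, 0, 0], "fingers": 0}, {"travel": [-32, -26, 0], "dr": [0, 0, 0], "fingers": 0}, {"travel": [0, 0, 0], "dr": [0, 0, -6.1], "fingers": 0}, {"travel": [0, 0, 0], "dr": [0, 0, -6.1], "fingers": 0}, {"travel": [0, 0, 0], "dr": [0, 0, -6.1], "fingers": 0}, {"travel": [0, 0, 0], "dr": [0, 0, -6.1], "fingers": 0}, {"travel": [0, 0, 0], "dr": [0, 0, 0], "fingers": 0}], "squeeze": 20}}

```text
time_s: 2.48
eef_pos: [0.4985, 0.1416, 0.1848]
orientation: [-0.0, -0.087, 0.996, -0.0]
force: [-0.5, 0.1, 0.1]
finger_gap: 0.0008
gripper_force: 0.0
```

Emit:
{"method": "arm_command", "body": {"series": [{"travel": [0, 3, 23], "dr": [0, 0, 0], "fingers": 0}, {"travel": [0, 0, 23], "dr": [0, 0, 0], "fingers": 0}, {"travel": [-8, 0, 0], "dr": [0, 0, 0], "fingers": 0}, {"travel": [-8, 0, 0], "dr": [0, 0, 0], "fingers": 0}, {"travel": [-6, 0, 0], "dr": [0, 0, 0], "fingers": 0}, {"travel": [-6, 0, 0], "dr": [0, 0, 0], "fingers": 0}, {"travel": [-6, 0, 0], "dr": [0, 0, 0], "fingers": 0}, {"travel": [-6, 0, 0], "dr": [0, 0, 0], "fingers": 0}, {"travel": [-6, 0, 0], "dr": [0, 0, 0], "fingers": 0}, {"travel": [-6, 0, 0], "dr": [0, 0, 0], "fingers": 0}, {"travel": [-6, 0, 0], "dr": [0, 0, 0], "fingers": 0}, {"travel": [-6, 0, 0], "dr": [0, 0, 0], "fingers": 0}, {"travel": [-4, 0, 0], "dr": [0, 0, 0], "fingers": 0}, {"travel": [0, 0, 0], "dr": [0, 0, 0], "fingers": 0}, {"travel": [0, 0, 0], "dr": [0, 0, 0], "fingers": 0}, {"travel": [0, 0, 0], "dr": [0, 0, 0], "fingers": 0}]}}

```text
time_s: 4.47
eef_pos: [0.565, 0.1565, 0.1391]
orientation: [-0.0, -0.087, 0.996, 0.0]
force: [0.0, -0.5, -0.0]
finger_gap: 0.0006
gripper_force: 0.0
```

```bash
python3 - <<'E'
from h import *
from rig import manip
im=np.zeros((600,800,3),np.uint8)
D=manip.get_image("scene");S=manip.get_image("side")
a=cv2.resize(D["frame"][150:300,245:360],None,fx=4.,fy=4.);b=cv2.resize(S["frame"][100:220,210:315],None,fx=3.2,fy=3.2)
im[:600,:460]=a;im[:b.shape[0],462:462+b.shape[1]]=b
cv2.imwrite("pics/c2.png",im[:,:,::-1])
for n,D in(("scene",D),("side",S)):
    np.savez(n+"1.npz",**D)
    P=cloud(D);h=cv2.cvtColor(D["frame"],cv2.COLOR_RGB2HSV).astype(int)
    c=P-np.array([.5605,.1558,0]);x=c[...,0]*.985+c[...,1]*.174;y=-c[...,0]*.174+c[...,1]*.985
    box=(abs(y)<.035)&(x>-.06)&(x<.1)&(P[...,2]>.045)
    for k,m in(("yel",(h[...,0]>18)&(h[...,0]<34)&(h[...,1]>170)&box),("red",((h[...,0]<6)|(h[...,0]>172))&(h[...,1]>130)&box)):
        if m.any():
            q=np.stack([x,y,P[...,2]],-1)[m]*1000;print(n,k,m.sum(),np.median(q,0).round(1),np.percentile(q,[5,95],0).round(1).tolist())
E
```

```text
scene yel 48 [-28.4 -12.2 152.8] [[-32.3, -23.0, 149.5], [-26.0, -3.9, 155.2]]
scene red 94 [10.  -0.8 94.4] [[3.4, -8.9, 68.1], [20.4, 8.0, 124.3]]
side yel 48 [-32.3  -1.  151.3] [[-34.2, -22.0, 147.6], [-18.0, 21.8, 273.9]]
side red 113 [  8.8   0.  106.5] [[-3.5, -10.8, 65.2], [17.9, 9.9, 122.8]]
```

View pics/c2.png

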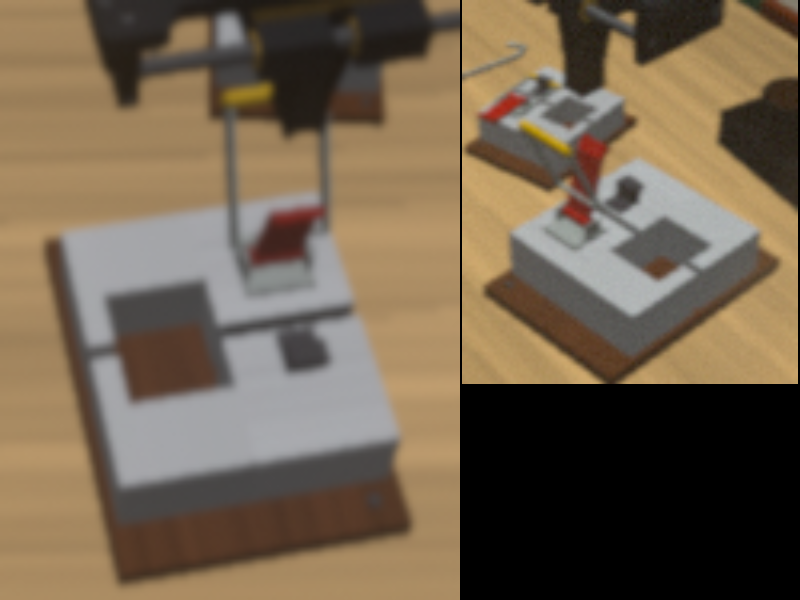

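The picture shows the finger behind the bar and the loop still up, with the bar at crop (247,95). That disagrees with the reported pose, so the picture may predate the move. I'll look again.

```bash
cat > look.py <<'E'
from h import *
from rig import manip
import sys
s=manip.sense();print(s["time_s"],s["eef_pos"].round(4),s["force"].round(1))
im=np.zeros((600,800,3),np.uint8)
D=manip.get_image("scene");S=manip.get_image("side")
print("tcp px",proj(D,s["eef_pos"]),proj(S,s["eef_pos"]))
a=cv2.resize(D["frame"][150:300,245:360],None,fx=4.,fy=4.);b=cv2.resize(S["frame"][100:220,210:315],None,fx=3.2,fy=3.2)
im[:600,:460]=a;im[:b.shape[0],462:462+b.shape[1]]=b
cv2.imwrite(f"pics/{sys.argv[1]}.png",im[:,:,::-1])
for n,D in(("scene",D),("side",S)):
    P=cloud(D);h=cv2.cvtColor(D["frame"],cv2.COLOR_RGB2HSV).astype(int)
    c=P-np.array([.5605,.1558,0]);x=c[...,0]*.985+c[...,1]*.174;y=-c[...,0]*.174+c[...,1]*.985
    box=(abs(y)<.035)&(x>-.065)&(x<.1)&(P[...,2]>.045)
    for k,m in(("yel",(h[...,0]>18)&(h[...,0]<34)&(h[...,1]>170)&box),("red",((h[...,0]<6)|(h[...,0]>172))&(h[...,1]>130)&box)):
        if m.any():
            q=np.stack([x,y,P[...,2]],-1)[m]*1000;print(n,k,m.sum(),np.median(q,0).round(1),np.percentile(q,[5,95],0).round(1).tolist())
E
python3 look.py c3
```

```text
4.575 [0.5651 0.1565 0.1391] [0.2 0.  0. ]
tcp px [[317.76492028 191.70630937]] [[247.21064813 140.27882188]]
scene yel 49 [-28.4 -11.9 153.1] [[-31.2, -23.4, 150.1], [-25.5, -3.7, 155.0]]
scene red 89 [10.3 -1.1 95.8] [[3.5, -9.5, 67.5], [20.5, 8.3, 124.7]]
side yel 46 [-32.2  -5.3 151.4] [[-34.4, -25.4, 148.8], [-19.3, 17.0, 301.0]]
side red 112 [  9.6  -0.6 108.7] [[-4.0, -10.3, 65.4], [17.7, 9.7, 123.1]]
```

View pics/c3.png

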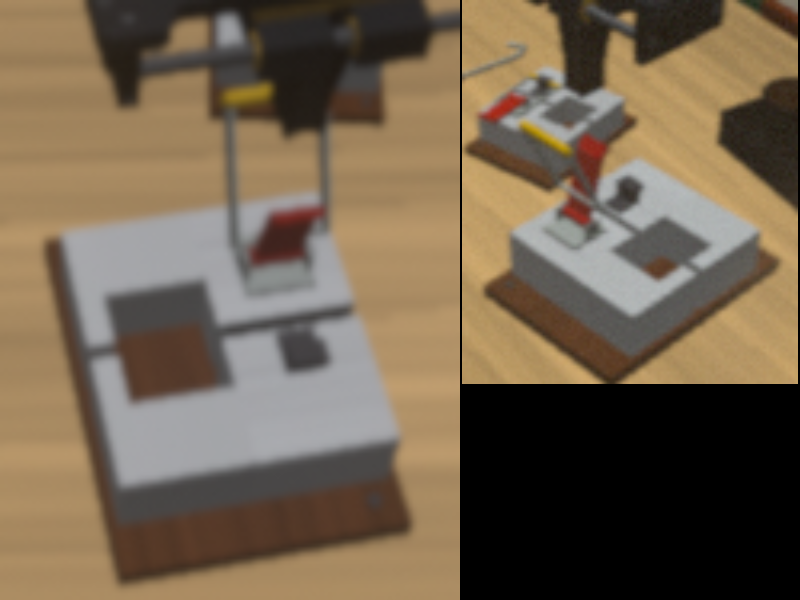

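The picture is current, and the fingers passed over the bar: the visible tip is about 10 px higher than the projected TCP in both views. I'll measure the tip's true position.

```bash
python3 - <<'E'
from h import *
from rig import manip
for n in("scene","side"):
    D=manip.get_image(n);P=cloud(D);c=P-np.array([.5605,.1558,0]);x=c[...,0]*.985+c[...,1]*.174;y=-c[...,0]*.174+c[...,1]*.985
    V=D["frame"].max(-1)
    for lo in range(120,215,8):
        m=(abs(y)<.05)&(abs(x-.005)<.05)&(P[...,2]>lo/1e3)&(P[...,2]<(lo+8)/1e3)&(V<70)&(D["range_z"]>0)
        if m.sum()>2: print(n,lo,m.sum(),"x",np.percentile(x[m]*1e3,[5,50,95]).round(),"y",np.percentile(y[m]*1e3,[5,50,95]).round())
    K=manip.get_image("wrist") if n=="side" else None
print(K["T_tool_cam"].round(3)); cv2.imwrite("pics/w.png",K["frame"][:,:,::-1])
E
```

```text
scene 176 20 x [-3. 13. 16.] y [-11.  -5.   5.]
scene 184 46 x [-1. 13. 15.] y [-12.  -4.   6.]
scene 192 40 x [ 1. 14. 16.] y [-12.  -5.   6.]
scene 200 39 x [11. 14. 16.] y [-12.  -2.   6.]
scene 208 42 x [12. 14. 16.] y [-14.  -2.   9.]
side 176 23 x [-7. -4.  8.] y [-13. -10.   1.]
side 184 34 x [-7. -4.  9.] y [-13. -11.   2.]
side 192 34 x [-7. -4. 10.] y [-13. -12.   2.]
side 200 33 x [-7. -5.  6.] y [-15. -10.   3.]
side 208 42 x [-7. -5.  8.] y [-16. -11.   5.]
[[-0.    -0.958 -0.287  0.079]
 [ 1.    -0.     0.001  0.   ]
 [-0.001 -0.287  0.958 -0.2  ]
 [ 0.     0.     0.     1.   ]]
```

View pics/w.png

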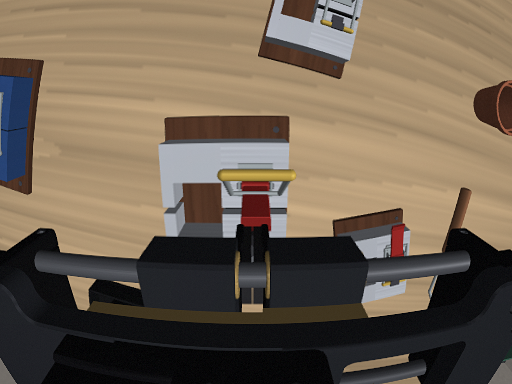

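Wrist picture: the bar (257,175) still leans back on the lever's far side. The depth data put the closed fingertip at z ≈ 0.174 against a TCP z of 0.139, so the shut fingertips end about 35 mm above the reported TCP. I'll go back and push again 36 mm lower.

Emit:
{"method": "arm_command", "body": {"series": [{"travel": [23, 0, -4], "dr": [0, 0, 0], "fingers": 0}, {"travel": [23, 0, 0], "dr": [0, 0, 0], "fingers": 0}, {"travel": [24, 0, 0], "dr": [0, 0, 0], "fingers": 0}, {"travel": [0, 0, 20], "dr": [0, 0, 0], "fingers": 0}, {"travel": [0, 0, 20], "dr": [0, 0, 0], "fingers": 0}, {"travel": [-8, 0, 0], "dr": [0, 0, 0], "fingers": 0}, {"travel": [-8, 0, 0], "dr": [0, 0, 0], "fingers": 0}, {"travel": [-6, 0, 0], "dr": [0, 0, 0], "fingers": 0}, {"travel": [-6, 0, 0], "dr": [0, 0, 0], "fingers": 0}, {"travel": [-6, 0, 0], "dr": [0, 0, 0], "fingers": 0}, {"travel": [-6, 0, 0], "dr": [0, 0, 0], "fingers": 0}, {"travel": [-6, 0, 0], "dr": [0, 0, 0], "fingers": 0}, {"travel": [0, 0, 0], "dr": [0, 0, 0], "fingers": 0}]}}

```text
time_s: 6.45
eef_pos: [0.5419, 0.1523, 0.103]
orientation: [0.0, -0.087, 0.996, -0.0]
force: [-0.4, -0.6, -0.2]
finger_gap: 0.0001
gripper_force: 0.1
```

```bash
python3 look.py c4
```

```text
6.45 [0.5419 0.1523 0.103 ] [-0.4 -0.6 -0.2]
tcp px [[312.41353462 193.20999934]] [[239.8459229  157.38789646]]
scene yel 112 [ -3.4  -0.7 160.2] [[-10.1, -19.4, 157.3], [-0.5, 22.0, 162.4]]
scene red 97 [10.4 -0.9 94.9] [[3.7, -9.2, 68.6], [20.9, 7.5, 125.5]]
side yel 26 [ -8.3 -14.6 160.1] [[-48.8, -26.3, 156.4], [-5.5, 15.5, 314.2]]
side red 127 [ 6.4  0.6 95.9] [[-2.9, -9.4, 66.3], [17.0, 9.7, 121.7]]
```

The bar is now at local x ≈ -5 and moving with the finger. I'll push on past upright.

Emit:
{"method": "arm_command", "body": {"series": [{"travel": [-6, 0, 0], "dr": [0, 0, 0], "fingers": 0}, {"travel": [-6, 0, 0], "dr": [0, 0, 0], "fingers": 0}, {"travel": [-6, 0, 0], "dr": [0, 0, 0], "fingers": 0}, {"travel": [-6, 0, 0], "dr": [0, 0, 0], "fingers": 0}, {"travel": [0, 0, 0], "dr": [0, 0, 0], "fingers": 0}, {"travel": [0, 0, 0], "dr": [0, 0, 0], "fingers": 0}, {"travel": [0, 0, 0], "dr": [0, 0, 0], "fingers": 0}, {"travel": [0, 0, 0], "dr": [0, 0, 0], "fingers": 0}]}}

```text
time_s: 7.55
eef_pos: [0.5651, 0.1565, 0.1031]
orientation: [-0.0, -0.087, 0.996, 0.0]
force: [-0.1, 0.2, 0.3]
finger_gap: 0.0001
gripper_force: 0.0
```

```bash
python3 look.py c5
```

```text
7.55 [0.5651 0.1565 0.1031] [-0.1  0.2  0.3]
tcp px [[315.77779384 203.33095682]] [[247.15777189 153.11880225]]
scene yel 19 [74.6  2.8 60.7] [[73.6, -13.8, 57.5], [75.7, 18.1, 61.8]]
scene red 97 [ 9.8 -0.9 93.6] [[3.4, -9.3, 68.2], [20.6, 7.7, 124.3]]
side yel 17 [68.4 -8.5 59.1] [[-22.6, -22.0, 55.8], [71.8, 20.1, 293.2]]
side red 151 [  7.3  -1.  100.6] [[-2.8, -10.6, 65.9], [16.6, 9.6, 122.2]]
```

View pics/c5.png

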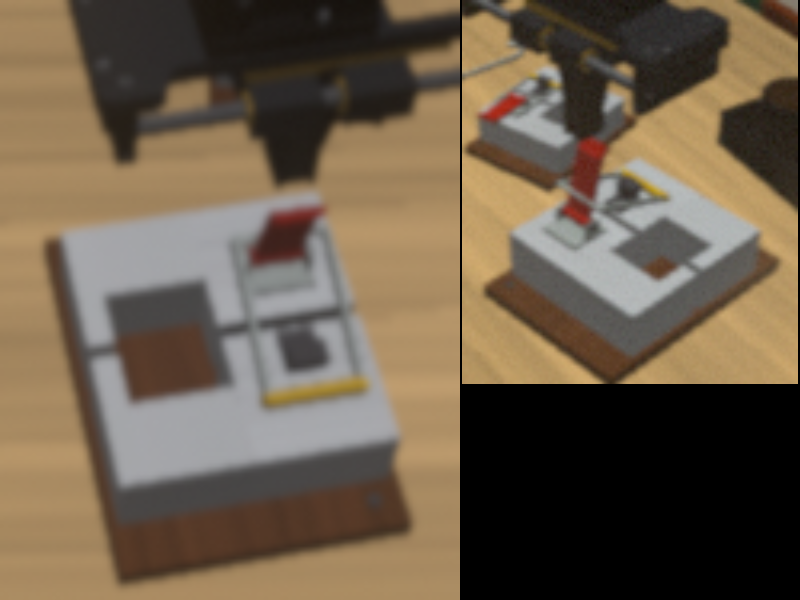

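Picture: the loop now lies over the keeper, with its bar at crop (315,392), i.e. local x ≈ 74 behind the keeper at (303,348). The lever is still up. Next I go over to its +x side and push it back to upright.

Emit:
{"method": "arm_command", "body": {"series": [{"travel": [0, 0, -14], "dr": [0, 0, 0], "fingers": 0}, {"travel": [-20, 0, 0], "dr": [0, 0, 0], "fingers": 0}, {"travel": [-19, 0, 0], "dr": [0, 0, 0], "fingers": 0}, {"travel": [0, 0, 0], "dr": [0, 0, 0], "fingers": 0}, {"travel": [0, 0, 19], "dr": [0, 0, 0], "fingers": 0}, {"travel": [0, 0, 19], "dr": [0, 0, 0], "fingers": 0}, {"travel": [6, 0, 0], "dr": [0, 0, 0], "fingers": 0}, {"travel": [6, 0, 0], "dr": [0, 0, 0], "fingers": 0}, {"travel": [6, 0, 0], "dr": [0, 0, 0], "fingers": 0}, {"travel": [6, 0, 0], "dr": [0, 0, 0], "fingers": 0}, {"travel": [6, 0, 0], "dr": [0, 0, 0], "fingers": 0}, {"travel": [0, 0, 0], "dr": [0, 0, 0], "fingers": 0}]}}

```text
time_s: 9.15
eef_pos: [0.5748, 0.1583, 0.0809]
orientation: [0.002, -0.087, 0.996, 0.001]
force: [-0.1, -0.4, 8.7]
finger_gap: 0.0007
gripper_force: 4.2
```

```bash
python3 look.py c6
```

```text
9.15 [0.5748 0.1583 0.0809] [-0.1 -0.4  8.7]
tcp px [[316.02933201 214.42069127]] [[250.0899311  158.92913678]]
scene yel 18 [70.5  4.7 60.5] [[69.4, -12.9, 58.5], [71.9, 19.2, 61.9]]
scene red 71 [ 3.  -2.4 74.8] [[1.7, -8.8, 66.6], [4.0, 8.5, 94.5]]
side yel 15 [ -6.3  -8.7 213. ] [[-14.4, -22.4, 56.3], [68.6, 10.4, 265.9]]
side red 97 [ -0.   -0.3 105.9] [[-3.5, -10.0, 65.1], [3.5, 8.9, 125.4]]
```

View pics/c6.png

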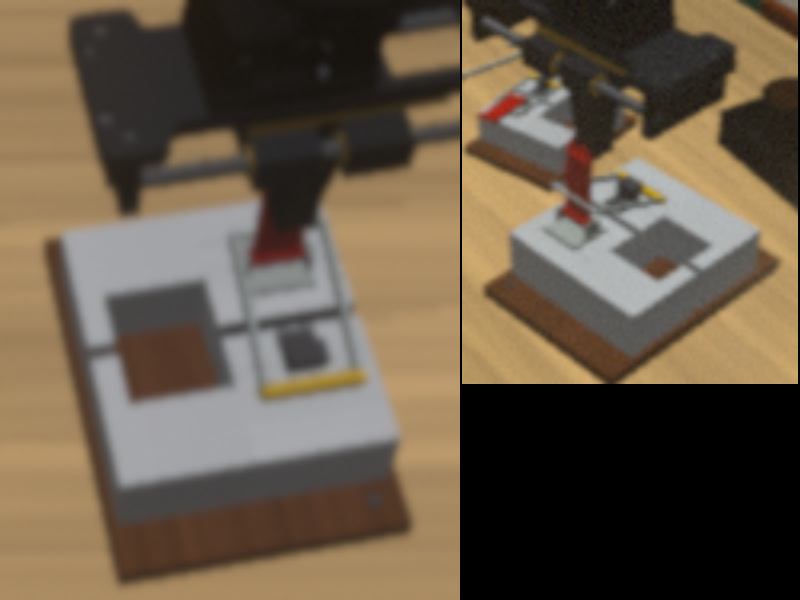

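The lever is upright at crop (280,230), with the finger on its +x side and the loop bar still behind the keeper. The 8.7 N upward force suggests the lever's tip is catching on the finger, so I'll ease up a little and follow the arc.

Emit:
{"method": "arm_command", "body": {"series": [{"travel": [0, 0, -5], "dr": [0, 0, 0], "fingers": 0}, {"travel": [8, 0, 0], "dr": [0, 0, 0], "fingers": 0}, {"travel": [8, 0, 1], "dr": [0, 0, 0], "fingers": 0}, {"travel": [8, 0, 3], "dr": [0, 0, 0], "fingers": 0}, {"travel": [7, 0, 3], "dr": [0, 0, 0], "fingers": 0}, {"travel": [7, 0, 5], "dr": [0, 0, 0], "fingers": 0}, {"travel": [6, 0, 5], "dr": [0, 0, 0], "fingers": 0}, {"travel": [0, 0, 0], "dr": [0, 0, 0], "fingers": 0}]}}

```text
time_s: 10.25
eef_pos: [0.5321, 0.1509, 0.0753]
orientation: [0.002, -0.087, 0.996, 0.002]
force: [-32.3, -10.7, 80.8]
finger_gap: 0.0003
gripper_force: 42.8
```

```bash
sleep 1; python3 look.py c7
```

```text
10.25 [0.5321 0.1509 0.0753] [-32.3 -10.7  80.8]
tcp px [[309.97000147 197.61934408]] [[236.8006928  168.57824771]]
scene yel 33 [63.5  2.  60.7] [[61.5, -16.0, 58.9], [64.5, 17.7, 63.0]]
scene red 269 [-8.7  0.2 89.3] [[-19.1, -8.7, 67.5], [3.1, 9.4, 113.4]]
side yel 9 [57.9 -9.9 58.9] [[-55.2, -18.1, 57.3], [61.1, 4.4, 241.7]]
side red 9 [-5.  -1.8 66. ] [[-38.5, -20.7, 63.4], [-1.8, 5.4, 194.3]]
```

The 81 N push is along the lever's axis, so the fingertip rode onto the lever's end. The tip offset must be nearer 41 mm than 35. I'll back off upward first, then return to the +x side.

Emit:
{"method": "arm_command", "body": {"series": [{"travel": [0, 0, -12], "dr": [0, 0, 0], "fingers": 0}, {"travel": [0, 0, -14], "dr": [0, 0, 0], "fingers": 0}, {"travel": [-18, 0, 0], "dr": [0, 0, 0], "fingers": 0}, {"travel": [-18, 0, 0], "dr": [0, 0, 0], "fingers": 0}, {"travel": [0, 0, 0], "dr": [0, 0, 0], "fingers": 0}]}}

```text
time_s: 10.98
eef_pos: [0.5663, 0.1566, 0.0925]
orientation: [-0.0, -0.087, 0.996, -0.0]
force: [-0.0, -0.2, 0.4]
finger_gap: 0.0004
gripper_force: 0.0
```

```bash
sleep 1; python3 look.py c8; python3 - <<'E'
from h import *
from rig import manip
z0=manip.sense()["eef_pos"]
for n in("scene","side"):
    D=manip.get_image(n);P=cloud(D);c=P-np.array([.5605,.1558,0]);x=c[...,0]*.985+c[...,1]*.174;y=-c[...,0]*.174+c[...,1]*.985
    V=D["frame"].max(-1)
    for lo in range(116,190,4):
        m=(abs(y)<.03)&(abs(x-.006)<.03)&(P[...,2]>lo/1e3)&(P[...,2]<(lo+4)/1e3)&(V<70)&(D["range_z"]>0)
        if m.sum()>2: print(n,lo,m.sum(),"x",np.percentile(x[m]*1e3,[5,50,95]).round(),"y",np.percentile(y[m]*1e3,[5,50,95]).round())
E
```

```text
10.975 [0.5663 0.1566 0.0925] [-0.  -0.2  0.4]
tcp px [[315.31074082 207.11608624]] [[247.5436351  156.57674988]]
scene yel 32 [63.5 -0.1 60.7] [[61.5, -15.9, 58.8], [64.8, 18.0, 62.6]]
scene red 198 [-4.2 -2.7 81.7] [[-16.4, -10.6, 67.5], [4.6, 9.1, 117.5]]
side yel 9 [ 59.7 -10.6  58.6] [[-18.4, -19.0, 55.7], [61.1, 12.3, 226.2]]
side red 36 [-22.8  -0.2 118.6] [[-24.3, -9.0, 66.3], [-4.7, 10.9, 122.9]]
scene 132 12 x [-4. 14. 15.] y [-12.  -8.   1.]
scene 136 20 x [ 1. 14. 16.] y [-12.  -8.   3.]
scene 140 21 x [ 1. 14. 16.] y [-12.  -4.   4.]
scene 144 11 x [ 5. 13. 16.] y [-11. -10.   2.]
scene 148 18 x [10. 15. 16.] y [-11.  -3.   4.]
scene 152 14 x [10. 14. 16.] y [-12.  -4.   4.]
scene 156 19 x [12. 14. 16.] y [-10.  -2.   4.]
scene 160 12 x [13. 14. 15.] y [-13.  -1.   7.]
scene 164 15 x [14. 15. 16.] y [-14.  -4.   7.]
scene 168 3 x [14. 14. 15.] y [7. 7. 8.]
scene 172 5 x [14. 15. 15.] y [ 8. 10. 12.]
scene 176 5 x [15. 16. 16.] y [5. 7. 9.]
scene 180 4 x [15. 15. 16.] y [ 5.  8. 10.]
side 128 10 x [-6. -5. 13.] y [-12.  -9.   2.]
side 132 17 x [-6. -2. 12.] y [-14. -12.   2.]
side 136 18 x [-6. -0. 14.] y [-12. -11.   1.]
side 140 18 x [-6. -4. 12.] y [-13. -10.   2.]
side 144 19 x [-6. -3. 14.] y [-13. -11.   3.]
side 148 15 x [-7. -4. 12.] y [-13. -11.   6.]
side 152 16 x [-6. -3. 11.] y [-14. -12.   4.]
side 156 16 x [-7. -5. 11.] y [-15. -13.   3.]
side 160 18 x [-7. -4.  7.] y [-15.  -4.   5.]
side 164 21 x [-7. -5.  6.] y [-16. -10.   6.]
side 168 18 x [-7. -5.  6.] y [-17. -14.   3.]
side 172 19 x [-7. -5.  9.] y [-18. -13.   5.]
side 176 19 x [-7. -5.  5.] y [-18. -12.   5.]
side 180 7 x [-7. -2.  2.] y [-20. -19. -15.]
side 184 5 x [-7. -4. -0.] y [-20. -19. -17.]
```

View pics/c8.png

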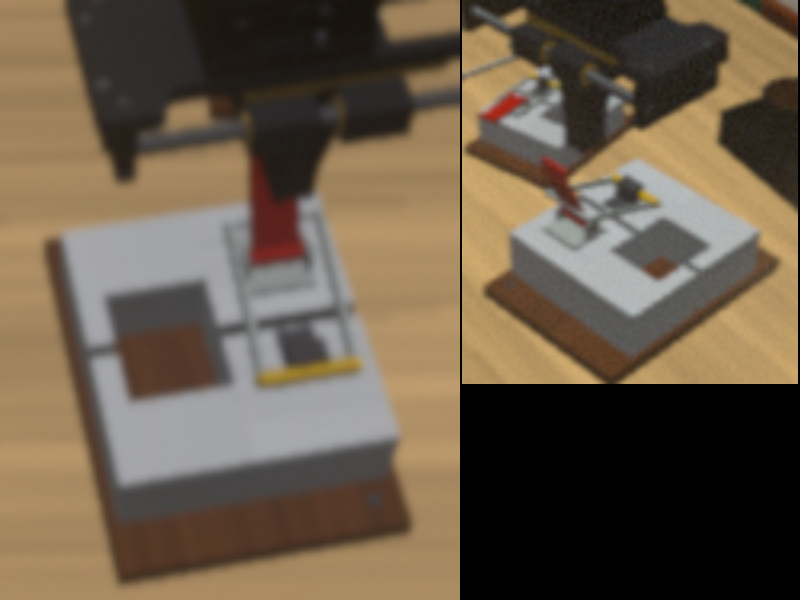

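The fingertip bottom is at about z 0.129 for TCP 0.0925 (offset about 37 mm). The lever rests at about 1.2 rad, tip at local (-23, 122), and the bar touches the keeper's far side. I'll push lower on the lever.

Emit:
{"method": "arm_command", "body": {"series": [{"travel": [0, 2, 12], "dr": [0, 0, 0], "fingers": 0}, {"travel": [0, 0, 13], "dr": [0, 0, 0], "fingers": 0}, {"travel": [6, 0, 0], "dr": [0, 0, 0], "fingers": 0}, {"travel": [6, 0, 1], "dr": [0, 0, 0], "fingers": 0}, {"travel": [4, 0, 2], "dr": [0, 0, 0], "fingers": 0}, {"travel": [4, 0, 2], "dr": [0, 0, 0], "fingers": 0}, {"travel": [3, 0, 3], "dr": [0, 0, 0], "fingers": 0}, {"travel": [0, 0, 0], "dr": [0, 0, 0], "fingers": 0}]}}

```text
time_s: 12.18
eef_pos: [0.5428, 0.1546, 0.06]
orientation: [-0.0, -0.087, 0.996, 0.0]
force: [1.1, 0.0, 1.5]
finger_gap: 0.0002
gripper_force: 0.9
```

```bash
sleep 1; python3 look.py c9
```

```text
12.175 [0.5428 0.1546 0.06  ] [1.1 0.  1.5]
tcp px [[311.60532477 206.61620996]] [[239.80195931 171.26062944]]
scene yel 27 [60.3  1.5 60.6] [[58.7, -17.0, 59.0], [61.2, 17.3, 62.3]]
scene red 187 [-7.2 -1.4 75.8] [[-20.8, -9.5, 67.2], [3.8, 9.4, 98.9]]
side yel 17 [-39.3 -14.2 217.6] [[-54.3, -30.2, 58.5], [57.5, 1.7, 261.3]]
side red 39 [-38.8  -7.6 106.5] [[-41.6, -12.5, 70.2], [-3.7, 6.6, 112.2]]
```

The lever is at about 0.85 rad with low forces. Continuing down the arc.

Emit:
{"method": "arm_command", "body": {"series": [{"travel": [3, 0, 3], "dr": [0, 0, 0], "fingers": 0}, {"travel": [3, 0, 4], "dr": [0, 0, 0], "fingers": 0}, {"travel": [3, 0, 4], "dr": [0, 0, 0], "fingers": 0}, {"travel": [3, 0, 4], "dr": [0, 0, 0], "fingers": 0}, {"travel": [2, 0, 4], "dr": [0, 0, 0], "fingers": 0}, {"travel": [2, 0, 4], "dr": [0, 0, 0], "fingers": 0}, {"travel": [0, 0, 0], "dr": [0, 0, 0], "fingers": 0}]}}

```text
time_s: 13.15
eef_pos: [0.5267, 0.1517, 0.0364]
orientation: [-0.001, -0.087, 0.996, -0.0]
force: [-0.2, 0.3, -0.4]
finger_gap: 0.0003
gripper_force: 0.0
```

```bash
sleep 1; python3 look.py d1
```

```text
13.15 [0.5267 0.1517 0.0364] [-0.2  0.3 -0.4]
tcp px [[308.42412039 206.68308081]] [[234.98618341 181.86451045]]
scene yel 28 [58.7 -1.5 60.9] [[56.9, -18.6, 59.1], [59.8, 17.7, 63.0]]
scene red 211 [-15.3  -2.   67.7] [[-41.9, -10.0, 65.5], [3.6, 9.7, 78.3]]
side yel 10 [-48.1 -16.1 188.6] [[-61.5, -31.6, 55.8], [57.3, 7.8, 250.8]]
side red 143 [-36.9  -4.9  66. ] [[-61.0, -11.5, 64.0], [-1.0, 7.6, 75.9]]
```

The force has dropped to zero and the lever top reads z ≈ 66, so it seems to have snapped over. I'll press gently to confirm, then retreat straight up.

Emit:
{"method": "arm_command", "body": {"series": [{"travel": [0, 0, 4], "dr": [0, 0, 0], "fingers": 0}, {"travel": [0, 0, 4], "dr": [0, 0, 0], "fingers": 0}, {"travel": [0, 0, 0], "dr": [0, 0, 0], "fingers": 0}]}}

```text
time_s: 13.62
eef_pos: [0.5275, 0.1519, 0.0294]
orientation: [-0.0, -0.087, 0.996, 0.0]
force: [-2.7, -0.6, 7.8]
finger_gap: 0.0005
gripper_force: 3.7
```

Emit:
{"method": "arm_command", "body": {"series": [{"travel": [0, 0, -15], "dr": [0, 0, 0], "fingers": 0}, {"travel": [0, 0, -25], "dr": [0, 0, 0], "fingers": 0}, {"travel": [0, 0, -40], "dr": [0, 0, 0], "fingers": 0}, {"travel": [40, 0, -40], "dr": [0, 0, 0], "fingers": 0}, {"travel": [40, 0, -20], "dr": [0, 0, 0], "fingers": 0}, {"travel": [0, 0, 0], "dr": [0, 0, 0], "fingers": 0}]}}

```text
time_s: 14.38
eef_pos: [0.4481, 0.1381, 0.1716]
orientation: [0.002, -0.088, 0.996, 0.001]
force: [0.2, 0.5, -0.7]
finger_gap: 0.0002
gripper_force: 0.0
```

```bash
sleep 2; python3 look.py d2
```

```text
14.375 [0.4481 0.1381 0.1716] [ 0.2  0.5 -0.7]
tcp px [[303.97291352 131.18235512]] [[205.08111569 149.28042856]]
scene yel 26 [59.1 -1.8 61.7] [[57.3, -17.8, 59.7], [60.6, 15.5, 63.2]]
scene red 310 [-26.   -0.   67.3] [[-57.3, -9.8, 65.2], [3.0, 9.7, 70.1]]
side yel 7 [ 55.5 -11.2  59.1] [[53.5, -20.5, 56.3], [56.3, 8.4, 60.0]]
side red 170 [-29.3  -1.   65.6] [[-60.1, -11.9, 63.7], [-1.7, 8.9, 68.4]]
```

View pics/d2.png

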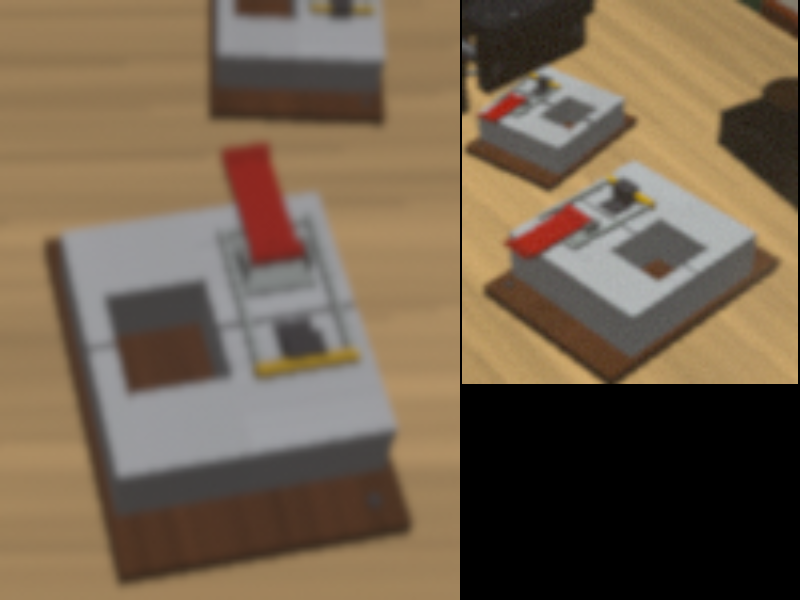

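The lever lies level and shut at crop (262,200). The bar is hooked behind the keeper at (305,362), and the gap between the halves has closed. The robot is clear of everything.

```bash
python3 -c "from rig import manip; print(manip.hand_in())"
```

```text
the job is handed in; nothing more can be done
None
```

The job is handed in at about 14 s: the aluminium mould's loop is hooked behind its keeper, its red lever is snapped shut and its halves are drawn together; on the way the fingertip rode onto the lever's end, giving an 81 N wrist force (limit 120 N).

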